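Seat the polishing bowl on its drive base and start it

TASK

Pick up the orange polishing bowl by its wooden handle, keep it upright, and lower it (do not drop it) onto the green polisher base so that both brass pegs come up through the holes in its lugs and it sits fully home. Then push the red-knobbed run lever all the way over, away from the side it leans to, and let go. Leave everything else on the bench where it is.

Things in the scene. Friction and masses are not known exactly. Their poses are not given: they have to be found in the camera images.
- bowl: Loose orange round bowl, 0.45 kg, bone blanks in it, 120 mm across, rim 60 mm high. At the bottom two flat lugs (8 mm thick, 42 mm wide) reach out along its +y and -y to 96 mm from the centre, each with a 17 mm through hole 77 mm from the centre. Fits the base either way round. Origin: centre of the underside, z up. Seated, it lies on the base's flat top, origin over origin.
- bowl_handle (a point): Centre of the bowl's pale wooden bar handle, on a post in the bowl's middle, 81 mm above its underside: 18 mm wide (bowl's x), 70 mm long (bowl's y), 26 mm high (68 to 94 mm above the underside).
- polisher: Fixed green polisher base, 150 mm (its x) by 200 mm (its y), flat top 55 mm above the bench. Two upright brass pegs on it, 12 mm thick, 26 mm tall, tapered tips, stand 77 mm from the middle along its +y and -y. On its -y side a 30 mm high step carries the run lever, centred 140 mm from the base's middle. Origin: centre of the underside, at bench height, z up.
- run_lever (a joint): Angle of the run lever: 0 = off, leaning towards the base's -x; 1.0 rad = fully on, leaning to the base's +x. It turns about a level axis along the base's y, 52 mm above the bench, and stays where it is left. A light push is enough.
- run_lever_tip (a point): Centre of the red ball, 26 mm across, at the end of the run lever (a 10 mm thick steel rod, 80 mm from pivot to ball centre). About 122 mm above the bench when off, 132 mm half way.
- anvil: Bystander: black cast iron anvil block, 150 x 90 x 85 mm, origin centre of underside.
- bone_panel: Bystander: flat ivory bone panel 90 x 160 x 8 mm, origin centre of underside.
- scraper: Bystander: steel scraper with a wooden handle, about 165 mm long along its x, 20 mm high, origin near its middle.
- saucer: Bystander: white porcelain saucer, 140 mm across, 22 mm high, origin centre of underside.
- jar: Bystander: amber glass jar with a brass lid, 80 mm across, 110 mm tall, origin centre of underside.
- brush: Bystander: bench brush 170 mm long, origin near its middle.
Mind the look-alikes: they are no part of the job. Of the things that look like the bowl, the largest one is meant.

How it is judged:
By the outcome, as a careful person would: the job done as asked, in the order asked, and still so for the second after the job is handed in, with the robot touching nothing.
It also fails if it takes over 53 s, if anything falls off the work surface, if the arm or the gripper's body presses on something with over 40 N, if the wrist force passes 120 N, or if a joint passes its speed limit or range.

ROBOT

A 6-joint arm with a two-finger parallel gripper is mounted at the origin on the work surface. World frame = base frame: x ahead of the robot, y to its left, z up, the work surface at z = 0. Lengths are in m, angles in rad, forces in N, time in s.
With the tool pointing down it reaches from about 0.325 to 0.875 m from the base axis. Payload 4.4 kg.
Tool frame: the origin (TCP) lies at the very end of the fingers, on their centre line; the grasp point (between the pads) lies 19 mm behind it; z points along the fingers, y is the line along which they close (so a half turn about z gives the same grasp; the last joint's range is limited). The gripper opens to 85 mm and grips with 20 to 120 N. Pads are 22 mm wide; open, the fingers measure 114 mm over their backs; the gripper's body (76 mm by 85 mm) begins 54 mm behind the grasp point. The pads swing forward as they close: fully open they stand 13 mm farther back than shut.
Start: joints at [1.141, 0.207, 1.542, -0, 1.393, -0.15], TCP at [0.159, 0.553, 0.231] pointing down, gripper open.
Joint ranges: [-2.73, 2.73], [-0.86, 2.22], [0.23, 2.46], [-1.11, 4.25], [0.08, 2.63], [-2.82, 2.82]. Speed limits (rad/s): [2.79, 2.79, 3.14, 3.14, 3.14, 3.14].

INTERFACE

Orientations are given as a rotation vector (axis times angle).
In Python, from bench import readout, vision, robot, nets gives the robot as it stands.
- The arm moves only by the tool step_arm, never from a script. Its argument "commands" is a list of rows, each a list of 7 numbers: the shift along the tool's x, y, z each as a share of 300 mm, from -1 to 1, then the turn, a rotation vector about the tool's x, y, z each as a share of 2 pi rad, from -1 to 1, then the opening, from 0 (shut) to 1 (fully open). A call has exactly 10 rows; each row is the pose to reach, as a shift and turn from the pose commanded when the call began, along the tool's axes at that moment, turning the shorter way round; what a row does not reach only later rows make up. A row lasts 1/12 s, in which the tool goes at most 41.7 mm and 7.16 degrees, less where a joint would pass 70% of its speed; a pose out of reach is approached as far as the arm can. A call with a number of a shift or a turn outside -1 to 1 is refused whole. A call with a gripper value outside its range is refused whole. The fingers move at their own pace and stop on an object; the grip force is fixed at half the most. Time passes only in rows, so rows that repeat a pose let the fingers close, or fill a call up. It gives the time, the measured TCP pose, the force, the opening and the grip force at its end, in the units of the state.
- readout.get_state(): the state, without advancing time (a new reading comes with each control period).
- vision.read_camera(name): name is "scene" or "top" or "wrist"; returns the picture (400x640x3 uint8, blue, green, red); there is no depth.
- vision.calibration(name): a dict with "fx", "fy", "cx", "cy" (pixels), "rvec" (rotation vector, rad) and "tvec" (3), from world to camera coordinates, as OpenCV has them. Camera axes: x right, y down, z forward; pixel columns grow to the right and rows downward; lengths in m; the calibration is good to about 2 mm. A picture is of the moment at which its call begins: read the wrist's pose just before it. calibration takes no time and is no camera call; for the wrist camera it gives the pose at the moment of the call.
- robot.finish_job(): hands the job in; it is judged then, once.
Trained networks look in the newest picture that a camera, given by its name, has taken for a name from the list of things; names that differ only in an ending like _2 or _b are one class to them, and where a whole thing is asked for, a point or a joint stands for the part that bears it (a point fixed in the world has none). Each returns a list of dicts, best first, with "score" (0 to 1); they miss things now and then, are a little off and sometimes report something else, mostly with a low value. They report only what shows in the picture. A call takes as long as a camera call. They do not tell look-alikes from the thing itself.
- nets.spot_in(target, camera): "point" ([row, column] as shares, 0 to 1, of the picture: columns of its width, rows of its height, amid what is visible of it).
The state is a dict: "clock": time; "joint_pos": joint angles; "joint_velocities": joint speeds; "effort": joint torques, N m; "position": TCP position; "tool_rot": TCP orientation; "ft_force": force on the tool from outside, world axes, zero at the start; "moment": the same for the moment, N m; "finger_gap": opening from 0.0 (shut) to 1.0 (fully open); "finger_force": force on a finger pad.
Only numpy, scipy, OpenCV 4.12 (cv2) and the standard library are available. Lean on these libraries where they do the work, as an engineer would, in place of code of your own. Each camera call takes 0.05 s, during which the arm holds its last target. There are 200 camera calls.

## Working session

There is one attempt and no reset: what is moved stays moved. The work goes in short steps, Python scripts to look and compute and a tool call to move; the robot and the scene stay as the last step left them, time stands still between calls to the robot, and variables do not carry over. Pictures are saved under pics/ and viewed, at most 14 in all, crops included, and the job is handed in when it is done.

Besides the shell and the picture viewer there is one more tool, called after "Emit:" in YAML: its name, and indented under it one key for each argument. step_arm: Moves the arm, as the interface text tells. Shift numbers are shares of 300 mm and turn numbers shares of 2 pi rad, none past 1 either way. Its arguments: {"type":"object","properties":{"commands":{"type":"array","items":{"type":"array","items":{"type":"number","minimum":-1,"maximum":1}}}},"required":["commands"]}

```bash
mkdir -p pics; ls
python3 - <<'E'
from bench import readout, vision, robot, nets
import cv2,json
for c in("scene","top"):
    cv2.imwrite(f"pics/{c}0.png",vision.read_camera(c))
    for t in("bowl","bowl_handle","polisher","run_lever_tip"):
        print(c,t,[([round(d["point"][0]*400),round(d["point"][1]*640)],round(d["score"],2)) for d in nets.spot_in(t,c)])
    print(vision.calibration(c))
s=readout.get_state();print(s)
E
```

```text
pics
scene bowl [([157, 293], 0.86), ([181, 380], 0.72), ([133, 364], 0.62), ([281, 161], 0.6)]
scene bowl_handle [([133, 367], 0.91), ([156, 295], 0.89), ([183, 379], 0.65)]
scene polisher [([230, 264], 0.86)]
scene run_lever_tip [([225, 225], 0.71)]
{'fx': 459.2232177479067, 'fy': 459.2232177479067, 'cx': 322.80705144522153, 'cy': 195.06757182788235, 'rvec': array([ 2.18019976,  1.32067913, -0.45203453]), 'tvec': array([-0.24104774, -0.35904578,  1.63260688])}
top bowl [([204, 252], 0.71), ([272, 229], 0.67), ([284, 311], 0.58)]
top bowl_handle [([280, 311], 0.92), ([272, 229], 0.91), ([208, 250], 0.85), ([208, 421], 0.63)]
top polisher [([201, 375], 0.9)]
top run_lever_tip [([206, 427], 0.55), ([208, 252], 0.53)]
{'fx': 380.3989337154132, 'fy': 380.3989337154132, 'cx': 313.64979141850665, 'cy': 199.98804598537328, 'rvec': array([ 2.16691926, -2.16298498,  0.0682334 ]), 'tvec': array([-0.01227386,  0.581592  ,  1.0781633 ])}
{'clock': 0.5, 'joint_pos': array([ 1.14052040e+00,  2.06645387e-01,  1.54150384e+00,  1.32773436e-05,
        1.39346182e+00, -1.50511423e-01]), 'joint_velocities': array([ 0.00030076, -0.00017214, -0.00127301,  0.00055757, -0.00131697,
       -0.00153255]), 'effort': array([ 5.79059415e-04, -3.82631636e+01, -2.91619599e+01, -3.07108567e-04,
        2.30960548e-03, -1.46455682e-05]), 'position': array([0.15879191, 0.55265003, 0.23125404]), 'tool_rot': array([-4.38022493e-01, -3.11088877e+00,  2.17976716e-05]), 'ft_force': array([ 0.54506796, -0.17807202, -0.16546803]), 'moment': array([-0.00283845,  0.0002552 ,  0.0399829 ]), 'finger_force': 0.0, 'finger_gap': 1.0052666752752162}
```

View pics/top0.png

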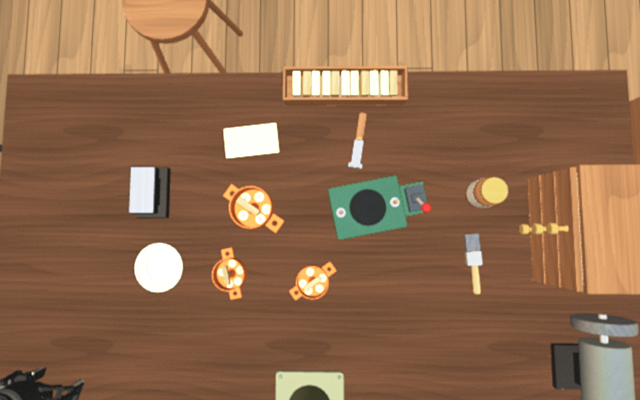

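View pics/scene0.png

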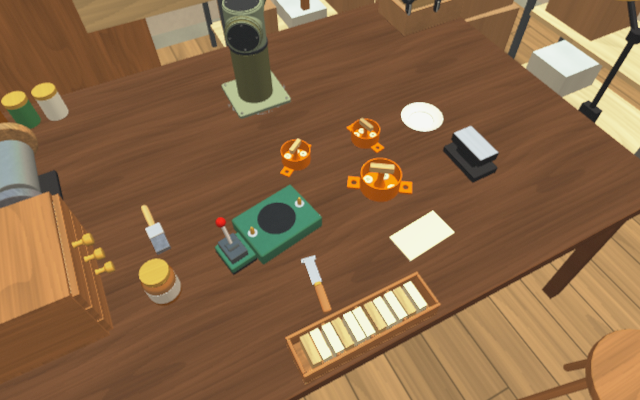

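The top view shows three orange bowls with handles: a large one at (row 208, col 250), and small ones at (272, 229) and (281, 312). I choose the large one. The polisher is at (207, 369), its pegs near (212, 341) and (202, 395), and the lever ball at (208, 426). Next is a close crop.

Run:
```python
import cv2
a=cv2.imread("pics/top0.png")
b=a[175:245,215:310];c=a[170:240,325:435]
b=cv2.resize(b[:, :95],None,fx=7,fy=7,interpolation=cv2.INTER_CUBIC)
cv2.imwrite("pics/b.png",b)
c=cv2.resize(c,None,fx=7,fy=7,interpolation=cv2.INTER_CUBIC)
cv2.imwrite("pics/c.png",c)
```

```text
(no output)
```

View pics/b.png

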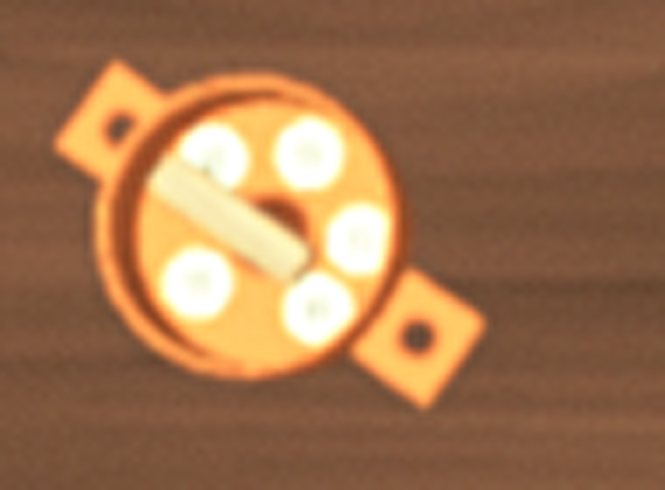

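View pics/c.png

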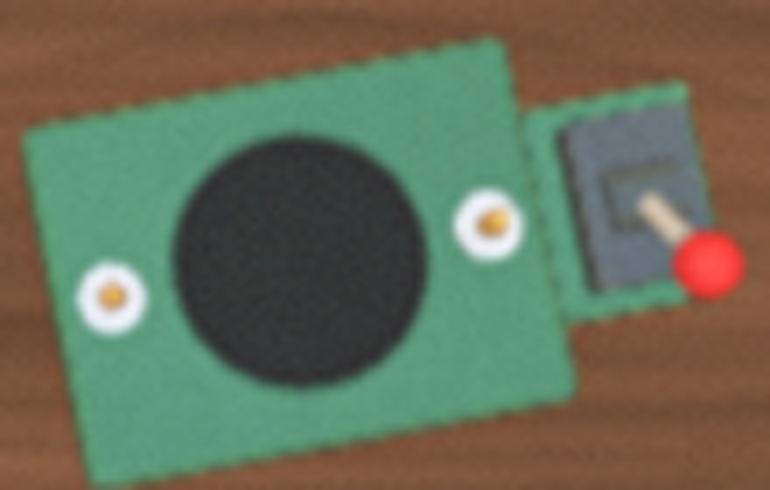

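The crop confirms the large bowl: its lug holes are at crop (121, 127) and (418, 336), and the handle runs between (163, 175) and (298, 262). The pegs have white rings at (112, 298) and (489, 226). The red ball at (708, 265) leans down the picture, towards the robot.

```bash
cat > h.py <<'E'
import numpy as np,cv2
from scipy.spatial.transform import Rotation as R
from bench import readout, vision, robot, nets
def ray(cal,u,v,z):
    M=R.from_rotvec(cal["rvec"]).as_matrix();o=-M.T@cal["tvec"]
    d=M.T@np.array([(u-cal["cx"])/cal["fx"],(v-cal["cy"])/cal["fy"],1])
    return o+d*(z-o[2])/d[2]
def proj(cal,P):
    K=np.array([[cal["fx"],0,cal["cx"]],[0,cal["fy"],cal["cy"]],[0,0,1]])
    return cv2.projectPoints(np.float64([P]),cal["rvec"],cal["tvec"],K,None)[0].ravel()
def T(pos,yaw):
    """tool-down rotation, tool y along world yaw"""
    y=np.array([np.cos(yaw),np.sin(yaw),0]);z=np.array([0,0,-1.]);x=np.cross(y,z)
    return R.from_matrix(np.column_stack([x,y,z]))
def row(s,pos,rot):
    r0=R.from_rotvec(s["tool_rot"]);d=r0.inv().apply(np.array(pos)-s["position"])/.3
    w=(r0.inv()*rot).as_rotvec()/(2*np.pi)
    return np.round(np.r_[d,w],4)
E
python3 - <<'E'
from h import *
cal=vision.calibration("top")
def q(ox,oy,x,y,z): return ray(cal,ox+(x+.5)/7-.5,oy+(y+.5)/7-.5,z)
B=lambda x,y,z:q(215,175,x,y,z); C=lambda x,y,z:q(325,170,x,y,z)
h1,h2=B(121,127,.008),B(418,336,.008);e1,e2=B(163,175,.094),B(298,262,.094)
p1,p2=C(112,298,.055),C(489,226,.055);t1,t2=C(111,297,.081),C(492,223,.081)
for n,a,b in(("holes",h1,h2),("handle",e1,e2),("pegs",p1,p2),("tips",t1,t2)):
    d=b-a;print(n,a.round(4),b.round(4),"mid",((a+b)/2).round(4),"len",np.linalg.norm(d).round(4),"yaw",np.arctan2(d[1],d[0]).round(4))
print("rim",B(250,225,.06).round(4),"disc",C(300,260,.055).round(4),"ball",C(708,265,.122).round(4))
cs=vision.calibration("scene")
for P in(h1,h2,p1,p2,(e1+e2)/2): print(proj(cs,P).round(1))
a=cv2.imread("pics/scene0.png")[125:265,210:420]
cv2.imwrite("pics/s.png",cv2.resize(a,None,fx=3.8,fy=3.8,interpolation=cv2.INTER_CUBIC))
s=readout.get_state();r=R.from_rotvec(s["tool_rot"]).as_matrix();print(r.round(3))
w=vision.calibration("wrist");M=R.from_rotvec(w["rvec"]).as_matrix();print(r.T@(-M.T@w["tvec"]-s["position"]),r.T@M.T)
E
```

```text
holes [0.6046 0.232  0.008 ] [0.5164 0.1047 0.008 ] mid [0.5605 0.1684 0.008 ] len 0.1549 yaw -2.1766
handle [0.5766 0.1943 0.094 ] [0.5427 0.1408 0.094 ] mid [0.5596 0.1676 0.094 ] len 0.0633 yaw -2.1363
pegs [ 0.5448 -0.0877  0.055 ] [ 0.5739 -0.2387  0.055 ] mid [ 0.5593 -0.1632  0.055 ] len 0.1538 yaw -1.3803
tips [ 0.5437 -0.0861  0.081 ] [ 0.5729 -0.2351  0.081 ] mid [ 0.5583 -0.1606  0.081 ] len 0.1518 yaw -1.3771
rim [0.5594 0.1664 0.06  ] disc [ 0.5602 -0.1631  0.055 ] ball [ 0.5538 -0.3076  0.122 ]
[404.9 186.9]
[352.9 182. ]
[298.4 203.5]
[251.6 232.8]
[381.2 165.4]
[[-0.961  0.276 -0.   ]
 [ 0.276  0.961 -0.   ]
 [ 0.    -0.    -1.   ]]
[ 0.0784102   0.00021127 -0.14316564] [[-1.05634051e-03 -9.52202094e-01 -3.05466948e-01]
 [ 9.99999196e-01 -7.91494861e-04 -9.90865281e-04]
 [ 7.01728476e-04 -3.05467749e-01  9.52202164e-01]]
```

View pics/s.png

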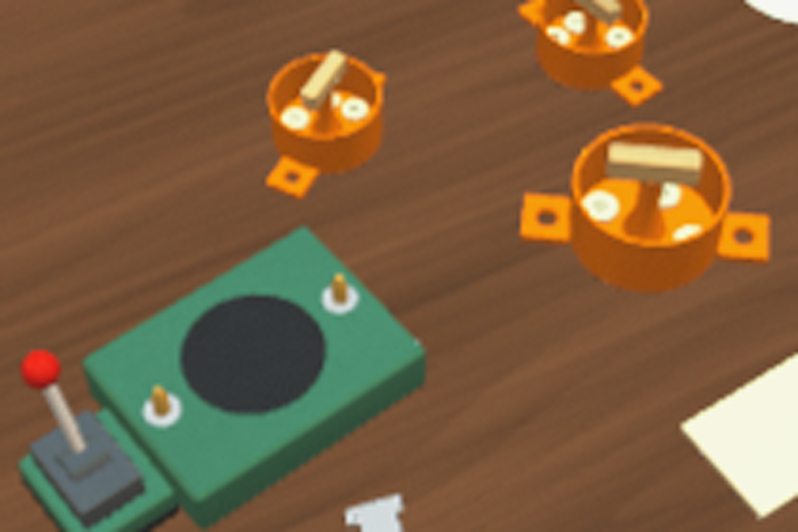

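Checked against the scene view: the holes appear at (405.5, 187) and (354, 182), the rings at (299, 203) and (252, 233). All are within 1 px of the projections and share a common offset. Next I move above the bowl, with the tool's y across the handle (yaw -0.606).

Run:
```python
from h import *
s=readout.get_state()
print(row(s,[.56,.168,.2],T(0,-.606)))
```

```text
[-1.6394 -0.863   0.1042 -0.      0.      0.3019]
```

Emit:
step_arm:
  commands:
    - [-0.82,-0.43,0.05,0,0,0.15,0.5]
    - [-0.82,-0.43,0.05,0,0,0.15,0.5]
    - [-0.82,-0.43,0.05,0,0,0.15,0.5]
    - [-0.82,-0.43,0.05,0,0,0.15,0.5]
    - [-0.82,-0.43,0.05,0,0,0.15,0.5]
    - [-0.82,-0.43,0.05,0,0,0.15,0.5]
    - [-0.82,-0.43,0.05,0,0,0.15,0.5]
    - [-0.82,-0.43,0.05,0,0,0.15,0.5]
    - [-0.82,-0.43,0.05,0,0,0.15,0.5]
    - [-0.82,-0.43,0.05,0,0,0.15,0.5]

```text
clock: 1.33
position: [0.3598, 0.3606, 0.2164]
tool_rot: [-1.801, -2.574, -0.0]
ft_force: [-1.8, 0.2, 0.6]
finger_gap: 0.502
finger_force: 0.0
```

Run:
```python
from h import *
s=readout.get_state()
print(s["clock"],s["position"],row(s,[.56,.168,.2],T(0,-.606)))
```

```text
1.3333 [0.35977593 0.36058128 0.21639088] [-8.317e-01  4.072e-01  5.430e-02 -0.000e+00 -1.000e-04  1.521e-01]
```

Emit:
step_arm:
  commands:
    - [-0.83,0.41,0.055,0,0,0.152,0.5]
    - [-0.83,0.41,0.055,0,0,0.152,0.5]
    - [-0.83,0.41,0.055,0,0,0.152,0.5]
    - [-0.83,0.41,0.055,0,0,0.152,0.5]
    - [-0.83,0.41,0.055,0,0,0.152,0.5]
    - [-0.83,0.41,0.055,0,0,0.152,0.5]
    - [-0.83,0.41,0.055,0,0,0.152,0.5]
    - [-0.83,0.41,0.055,0,0,0.152,0.5]
    - [-0.83,0.41,0.055,0,0,0.152,0.5]
    - [-0.83,0.41,0.055,0,0,0.152,0.5]

```text
clock: 2.17
position: [0.5597, 0.1697, 0.1995]
tool_rot: [-2.779, -1.463, 0.001]
ft_force: [-0.2, -0.3, 0.4]
finger_gap: 0.502
finger_force: 0.0
```

Run:
```python
from h import *
s=readout.get_state()
cal=vision.calibration("wrist");im=vision.read_camera("wrist");cv2.imwrite("pics/w1.png",im)
print(s["position"],s["joint_pos"].round(3),row(s,[.56,.168,.066],T(0,-.606)))
for P in([.6046,.232,.008],[.5164,.1047,.008],[.5605,.168,.094]): print(proj(cal,P).round(1))
np.savez("w1.npz",**cal)
```

```text
[0.55973342 0.16973499 0.19950864] [1.460e-01 2.550e-01 1.550e+00 1.000e-03 1.337e+00 7.480e-01] [-4.20e-03  4.50e-03  4.45e-01 -2.00e-04  0.00e+00  6.00e-04]
[322.3 100.7]
[321.7 236.7]
[322.7 197.1]
```

View pics/w1.png

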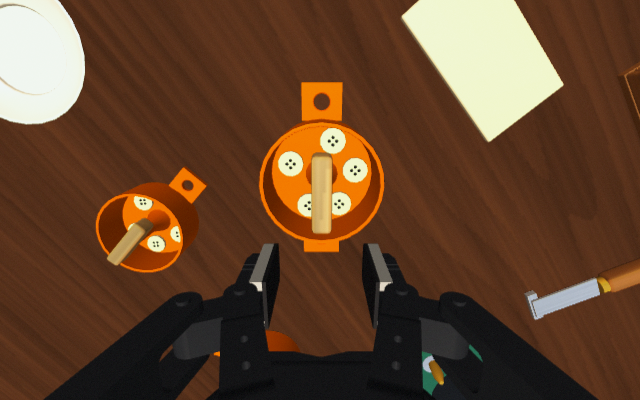

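The wrist view shows the large bowl centred, with its far hole at (col 321, row 102) against the predicted (322, 101), and the handle aligned at column 321. Descending and gripping.

Emit:
step_arm:
  commands:
    - [-0.004,0.005,0.1,0,0,0,0.5]
    - [-0.004,0.005,0.2,0,0,0,0.5]
    - [-0.004,0.005,0.28,0,0,0,0.5]
    - [-0.004,0.005,0.34,0,0,0,0.5]
    - [-0.004,0.005,0.39,0,0,0,0.5]
    - [-0.004,0.005,0.42,0,0,0,0.5]
    - [-0.004,0.005,0.445,0,0,0,0.5]
    - [-0.004,0.005,0.445,0,0,0,0.5]
    - [-0.004,0.005,0.445,0,0,0,0.3]
    - [-0.004,0.005,0.445,0,0,0,0]

```text
clock: 3.05
position: [0.5612, 0.1676, 0.0676]
tool_rot: [-2.783, -1.457, -0.002]
ft_force: [-6.6, 4.3, 5.0]
finger_gap: 0.222
finger_force: 2.7
```

Emit:
step_arm:
  commands:
    - [0,0,0,0,0,0,0]
    - [0,0,0,0,0,0,0]
    - [0,0,0,0,0,0,0]
    - [0,0,0,0,0,0,0]
    - [0,0,0,0,0,0,0]
    - [0,0,0,0,0,0,0]
    - [0,0,0,0,0,0,0]
    - [0,0,-0.02,0,0,0,0]
    - [0,0,-0.05,0,0,0,0]
    - [0,0,-0.1,0,0,0,0]

```text
clock: 3.88
position: [0.5585, 0.1658, 0.0941]
tool_rot: [-2.783, -1.456, 0.009]
ft_force: [-1.2, 0.4, -6.1]
finger_gap: 0.199
finger_force: 61.4
```

Emit:
step_arm:
  commands:
    - [0,0,-0.08,0,0,0,0]
    - [0,0,-0.16,0,0,0,0]
    - [0,0,-0.22,0,0,0,0]
    - [0,0,-0.27,0,0,0,0]
    - [0,0,-0.3,0,0,0,0]
    - [0,0,-0.3,0,0,0,0]
    - [0,0,-0.3,0,0,0,0]
    - [0,0,-0.3,0,0,0,0]
    - [0,0,-0.3,0,0,0,0]
    - [0,0,-0.3,0,0,0,0]

```text
clock: 4.72
position: [0.5598, 0.1667, 0.1846]
tool_rot: [-2.783, -1.456, 0.005]
ft_force: [-0.8, -0.6, -6.3]
finger_gap: 0.2
finger_force: 61.6
```

Run:
```python
from h import *
s=readout.get_state()
cal=vision.calibration("wrist");im=vision.read_camera("wrist");cv2.imwrite("pics/w2.png",im)
print(s["position"],s["tool_rot"],s["ft_force"],s["moment"],row(s,[.5597,-.1632,.19],T(0,.1905)))
# predicted hole pixels for upright bowl, origin under TCP by .067
r=R.from_rotvec(s["tool_rot"])
for sg in(1,-1):print(proj(cal,s["position"]+r.apply([sg*.077,0,.059])).round(1))
```

```text
[0.55980896 0.16665885 0.18458198] [-2.78261744 -1.45620473  0.00461069] [-0.78320453 -0.58127544 -6.33002162] [ 0.0012093   0.04263188 -0.06040103] [-9.036e-01  6.264e-01 -1.750e-02 -5.000e-04  2.000e-04 -1.269e-01]
[320.7 101.4]
[320.9 307.8]
```

View pics/w2.png

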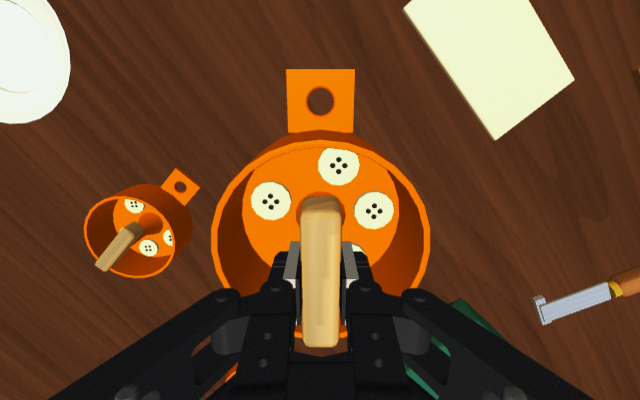

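The bowl hangs upright. Its far hole is at (col 320, row 101), matching the prediction to 1 px (about 0.6 mm), so it is centred in the grip. Moving to hover over the base.

Emit:
step_arm:
  commands:
    - [-0.08,0.056,-0.01,0,0,-0.01,0]
    - [-0.18,0.125,-0.017,0,0,-0.025,0]
    - [-0.29,0.2,-0.017,0,0,-0.04,0]
    - [-0.4,0.277,-0.017,0,0,-0.056,0]
    - [-0.51,0.353,-0.017,0,0,-0.071,0]
    - [-0.62,0.43,-0.017,0,0,-0.087,0]
    - [-0.72,0.5,-0.017,0,0,-0.101,0]
    - [-0.8,0.555,-0.017,0,0,-0.112,0]
    - [-0.87,0.603,-0.017,0,0,-0.122,0]
    - [-0.904,0.626,-0.017,0,0,-0.127,0]

```text
clock: 5.6
position: [0.5601, -0.167, 0.191]
tool_rot: [1.999, 2.422, -0.003]
ft_force: [-0.3, -0.0, -5.8]
finger_gap: 0.196
finger_force: 61.6
```

Emit:
step_arm:
  commands:
    - [0,0,0,0,0,0,0]
    - [0,0,0,0,0,0,0]
    - [0,0,0,0,0,0,0]
    - [0,0,0,0,0,0,0]
    - [0,0,0,0,0,0,0]
    - [0,0,0,0,0,0,0]
    - [0,0,0,0,0,0,0]
    - [0,0,0,0,0,0,0]
    - [0,0,0,0,0,0,0]
    - [0,0,0,0,0,0,0]

```text
clock: 6.43
position: [0.5605, -0.1629, 0.1914]
tool_rot: [1.999, 2.424, 0.0]
ft_force: [0.2, 0.5, -5.6]
finger_gap: 0.197
finger_force: 61.6
```

Run:
```python
from h import *
s=readout.get_state()
cal=vision.calibration("wrist");im=vision.read_camera("wrist");cv2.imwrite("pics/w3.png",im)
sc=vision.read_camera("scene");cv2.imwrite("pics/s3.png",sc)
print(s["position"],s["tool_rot"],s["ft_force"],row(s,[.5597,-.1632,.19],T(0,.1905)))
r=R.from_rotvec(s["tool_rot"])
cs=vision.calibration("scene")
for sg in(1,-1):
    print("hole",proj(cal,s["position"]+r.apply([sg*.077,0,.059])).round(1),proj(cs,s["position"]+r.apply([sg*.077,0,.059])).round(1))
for P in([.5448,-.0877,.055],[.5739,-.2387,.055]):
    print("peg",proj(cal,P).round(1),proj(cs,P).round(1), "tip",proj(cal,np.add(P,[0,0,.026])).round(1))
a=cv2.resize(im[20:220,220:420],None,fx=3,fy=3,interpolation=cv2.INTER_CUBIC)
cv2.imwrite("pics/w3c.png",a)
```

```text
[ 0.56054421 -0.1628908   0.19141566] [1.99870598e+00 2.42372916e+00 3.18433474e-05] [ 0.22370713  0.46879045 -5.56959716] [-0.0005 -0.003   0.0047  0.      0.      0.0002]
hole [320.6 101.6] [297.4 186.3]
hole [320.7 307.9] [248.  216.4]
peg [319.2 101.1] [298.4 203.5] tip [319.1 101.3]
peg [319.4 258.8] [251.6 232.7] tip [319.3 272.5]
```

View pics/w3c.png

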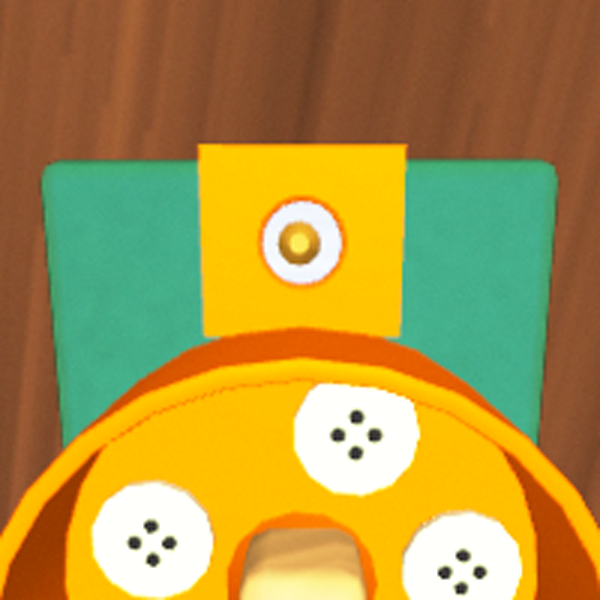

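The far hole is centred at crop (302, 241) and its peg tip at (299, 242), about 0.8 mm apart along the tool's y. That agrees with the top-view estimate. I correct by -0.003 and descend in stages.

Emit:
step_arm:
  commands:
    - [-0.0005,-0.003,0.02,0,0,0,0]
    - [-0.0005,-0.003,0.04,0,0,0,0]
    - [-0.0005,-0.003,0.06,0,0,0,0]
    - [-0.0005,-0.003,0.08,0,0,0,0]
    - [-0.0005,-0.003,0.1,0,0,0,0]
    - [-0.0005,-0.003,0.115,0,0,0,0]
    - [-0.0005,-0.003,0.125,0,0,0,0]
    - [-0.0005,-0.003,0.13,0,0,0,0]
    - [-0.0005,-0.003,0.13,0,0,0,0]
    - [-0.0005,-0.003,0.13,0,0,0,0]

```text
clock: 7.37
position: [0.5599, -0.1634, 0.1526]
tool_rot: [1.999, 2.423, 0.0]
ft_force: [-0.4, -0.3, -4.6]
finger_gap: 0.201
finger_force: 61.5
```

Emit:
step_arm:
  commands:
    - [0,0,0.006,0,0,0,0]
    - [0,0,0.012,0,0,0,0]
    - [0,0,0.018,0,0,0,0]
    - [0,0,0.024,0,0,0,0]
    - [0,0,0.03,0,0,0,0]
    - [0,0,0.036,0,0,0,0]
    - [0,0,0.042,0,0,0,0]
    - [0,0,0.048,0,0,0,0]
    - [0,0,0.05,0,0,0,0]
    - [0,0,0.05,0,0,0,0]

```text
clock: 8.2
position: [0.5595, -0.1632, 0.137]
tool_rot: [-1.999, -2.423, 0.0]
ft_force: [0.3, 0.3, -5.1]
finger_gap: 0.201
finger_force: 61.6
```

Emit:
step_arm:
  commands:
    - [0,0,0.006,0,0,0,0]
    - [0,0,0.012,0,0,0,0]
    - [0,0,0.018,0,0,0,0]
    - [0,0,0.024,0,0,0,0]
    - [0,0,0.029,0,0,0,0]
    - [0,0,0.034,0,0,0,0]
    - [0,0,0.038,0,0,0,0]
    - [0,0,0.042,0,0,0,0]
    - [0,0,0.045,0,0,0,0]
    - [0,0,0.045,0,0,0,0]

```text
clock: 9.03
position: [0.5595, -0.1633, 0.1236]
tool_rot: [-1.999, -2.423, 0.0]
ft_force: [-0.1, -0.8, -5.4]
finger_gap: 0.197
finger_force: 61.6
```

Emit:
step_arm:
  commands:
    - [0,0,0.001,0,0,0,0]
    - [0,0,0.002,0,0,0,0]
    - [0,0,0.003,0,0,0,0]
    - [0,0,0.004,0,0,0,0]
    - [0,0,0.005,0,0,0,0]
    - [0,0,0.006,0,0,0,0]
    - [0,0,0.006,0,0,0,0]
    - [0,0,0.006,0,0,0,0]
    - [0,0,0.006,0,0,0,0]
    - [0,0,0.006,0,0,0,0]

```text
clock: 9.87
position: [0.5597, -0.1632, 0.1227]
tool_rot: [1.999, 2.424, 0.0]
ft_force: [-3.0, 2.9, 3.1]
finger_gap: 0.196
finger_force: 62.7
```

Run:
```python
from h import *
im=vision.read_camera("scene");w=vision.read_camera("wrist")
a=cv2.resize(im[150:270,200:360],None,fx=3.75,fy=3.75,interpolation=cv2.INTER_CUBIC)
cv2.imwrite("pics/s4.png",a)
s=readout.get_state();print(s["position"],s["ft_force"],s["moment"])
```

```text
[ 0.55971804 -0.16319824  0.12269138] [-3.94420692  2.82689674  3.29226602] [0.37555093 0.51968185 0.01261792]
```

View pics/s4.png

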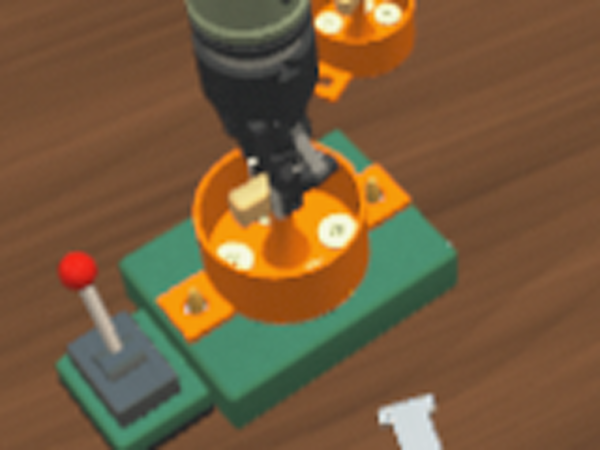

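Both pegs come up through the lugs, at crop (195, 300) and (372, 190). The vertical force went from -5.4 to +3 N, so the base carries the bowl. Releasing and rising.

Emit:
step_arm:
  commands:
    - [0,0,0,0,0,0,0.3]
    - [0,0,0,0,0,0,0.4]
    - [0,0,0,0,0,0,0.5]
    - [0,0,0,0,0,0,0.5]
    - [0,0,-0.03,0,0,0,0.5]
    - [0,0,-0.1,0,0,0,0.5]
    - [0,0,-0.2,0,0,0,0.5]
    - [0,0,-0.3,0,0,0,0.5]
    - [0,0,-0.4,0,0,0,0.5]
    - [0,0,-0.45,0,0,0,0.5]

```text
clock: 10.8
position: [0.5617, -0.1643, 0.2627]
tool_rot: [1.994, 2.418, 0.003]
ft_force: [1.1, -0.9, -0.3]
finger_gap: 0.501
finger_force: 0.0
```

Run:
```python
from h import *
s=readout.get_state();print(s["position"],s["ft_force"],s["finger_gap"],s["joint_pos"].round(3))
cal=vision.calibration("wrist");w=vision.read_camera("wrist");cv2.imwrite("pics/w5.png",w)
t=vision.read_camera("top")
ct=vision.calibration("top")
hsv=cv2.cvtColor(t,cv2.COLOR_BGR2HSV)
m=((hsv[...,0]<5)|(hsv[...,0]>175))&(hsv[...,1]>180)&(hsv[...,2]>150)
ys,xs=np.nonzero(m);k=(xs>400)&(xs<450)&(ys>180)&(ys<230);print("ball px",xs[k].mean(),ys[k].mean(),k.sum(),ray(ct,xs[k].mean(),ys[k].mean(),.122))
c=np.array([.5597,-.1632]);x=np.array([np.cos(.1905),np.sin(.1905)]);y=np.array([-x[1],x[0]])
L=c-.14*y
for n,dx,z in(("off ball",-.038,.122),("start",-.085,.115),("end",.055,.115)):
    P=np.r_[L+dx*x,z];print(n,P.round(4),row(s,P,T(0,.1905)))
cv2.imwrite("pics/t5.png",cv2.resize(t[170:240,325:435],None,fx=6,fy=6,interpolation=cv2.INTER_CUBIC))
```

```text
[ 0.56167797 -0.16428596  0.26273756] [ 1.06457559 -0.91001679 -0.29184626] 0.5005145173535216 [-0.432  0.2    1.484 -0.     1.45  -0.624]
ball px nan nan 0 [nan nan nan]
off ball [ 0.5489 -0.3079  0.122 ] [-4.595e-01 -1.360e-01  4.704e-01  1.000e-03  8.000e-04  2.000e-04]
start [ 0.5027 -0.3168  0.115 ] [-4.592e-01 -2.928e-01  4.927e-01  1.000e-03  8.000e-04  2.000e-04]
end [ 0.6402 -0.2903  0.115 ] [-4.597e-01  1.738e-01  4.958e-01  1.000e-03  8.000e-04  2.000e-04]<stdin>:8: RuntimeWarning: Mean of empty slice.
  ret = ret.dtype.type(ret / rcount)
```

View pics/w5.png

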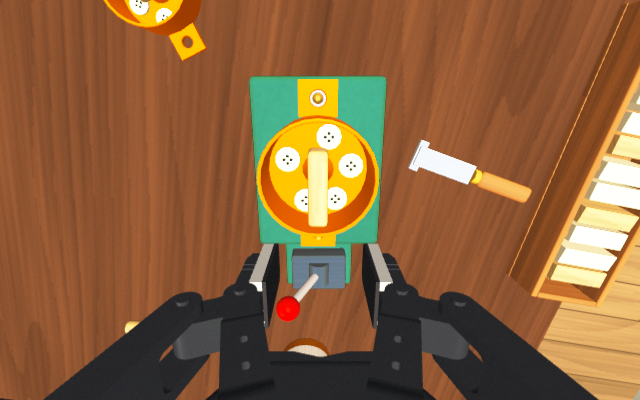

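The bowl is seated squarely, with the lug ring and peg at (318, 98). The lever ball is at (288, 308), leaning to the left of the picture, which is -tool y. I'll shut the fingers, go to the -x side of the ball, then lower.

Emit:
step_arm:
  commands:
    - [-0.1,-0.06,0,0,0,0,0]
    - [-0.2,-0.12,0,0,0,0,0]
    - [-0.3,-0.18,0,0,0,0,0]
    - [-0.4,-0.24,0,0,0,0,0]
    - [-0.467,-0.284,0,0,0,0,0]
    - [-0.467,-0.284,0.1,0,0,0,0]
    - [-0.467,-0.284,0.2,0,0,0,0]
    - [-0.467,-0.284,0.3,0,0,0,0]
    - [-0.467,-0.284,0.4,0,0,0,0]
    - [-0.467,-0.284,0.48,0,0,0,0]

```text
clock: 11.73
position: [0.5006, -0.3157, 0.109]
tool_rot: [-1.996, -2.419, -0.0]
ft_force: [0.9, -0.2, 0.9]
finger_gap: 0.004
finger_force: 0.0
```

Emit:
step_arm:
  commands:
    - [0,0,0,0,0,0,0]
    - [0,0,0,0,0,0,0]
    - [0,0.03,0,0,0,0,0]
    - [0,0.06,0,0,0,0,0]
    - [0,0.09,0,0,0,0,0]
    - [0,0.12,0,0,0,0,0]
    - [0,0.15,0,0,0,0,0]
    - [0,0.18,0,0,0,0,0]
    - [0,0.2,0,0,0,0,0]
    - [0,0.2,0,0,0,0,0]

```text
clock: 12.57
position: [0.5633, -0.3051, 0.1131]
tool_rot: [1.997, 2.424, 0.001]
ft_force: [0.1, -0.2, 0.5]
finger_gap: -0.002
finger_force: 0.0
```

Emit:
step_arm:
  commands:
    - [0,0.015,0,0,0,0,0]
    - [0,0.03,0,0,0,0,0]
    - [0,0.045,0,0,0,0,0]
    - [0,0.06,0,0,0,0,0]
    - [0,0.075,0,0,0,0,0]
    - [0,0.09,0,0,0,0,0]
    - [0,0.1,0,0,0,0,0]
    - [0,0.105,0,0,0,0,0]
    - [0,0.105,0,0,0,0,0]
    - [0,0.105,0,0,0,0,0]

```text
clock: 13.4
position: [0.5929, -0.2998, 0.1133]
tool_rot: [1.998, 2.423, 0.0]
ft_force: [0.0, 0.3, 1.0]
finger_gap: 0.002
finger_force: 0.0
```

Run:
```python
from h import *
s=readout.get_state();print(s["position"],s["ft_force"],s["finger_gap"])
w=vision.read_camera("wrist");im=vision.read_camera("scene")
cv2.imwrite("pics/s6.png",np.hstack([cv2.resize(w[150:400,220:420],(400,500)),cv2.resize(im[190:290,190:270],(400,500),interpolation=cv2.INTER_CUBIC)]))
```

```text
[ 0.59291647 -0.29977284  0.11332158] [0.03820137 0.26563423 0.99860933] 0.0017252199827997008
```

View pics/s6.png

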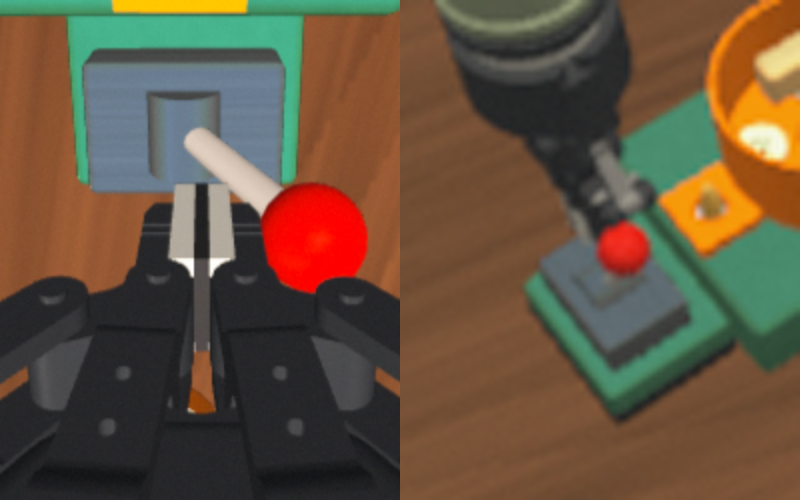

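The lever is past the middle, with the ball touching the right finger. I keep pushing until the stop gives a reaction force.

Emit:
step_arm:
  commands:
    - [0,0.004,0,0,0,0,0]
    - [0,0.008,0,0,0,0,0]
    - [0,0.012,0,0,0,0,0]
    - [0,0.016,0,0,0,0,0]
    - [0,0.02,0,0,0,0,0]
    - [0,0.024,0,0,0,0,0]
    - [0,0.024,0,0,0,0,0]
    - [0,0.024,0,0,0,0,0]
    - [0,0.024,0,0,0,0,0]
    - [0,0.024,0,0,0,0,0]

```text
clock: 14.33
position: [0.5991, -0.2983, 0.1129]
tool_rot: [-1.998, -2.423, 0.001]
ft_force: [-3.5, -0.3, -0.3]
finger_gap: -0.0
finger_force: 1.7
```

Emit:
step_arm:
  commands:
    - [0,0.003,0,0,0,0,0]
    - [0,0.006,0,0,0,0,0]
    - [0,0.009,0,0,0,0,0]
    - [0,0.012,0,0,0,0,0]
    - [0,0.015,0,0,0,0,0]
    - [0,0.015,0,0,0,0,0]
    - [0,0.015,0,0,0,0,0]
    - [0,0.015,0,0,0,0,0]
    - [0,0.015,0,0,0,0,0]
    - [0,0.015,0,0,0,0,0]

```text
clock: 15.17
position: [0.5997, -0.2982, 0.1127]
tool_rot: [-1.995, -2.417, 0.009]
ft_force: [-14.4, -2.1, 5.1]
finger_gap: -0.0
finger_force: 7.2
```

The arm is against the stop: 14 N, and it no longer advances. Backing off and rising clear.

Emit:
step_arm:
  commands:
    - [0,-0.03,0,0,0,0,0]
    - [0,-0.1,0,0,0,0,0]
    - [0,-0.17,0,0,0,0,0]
    - [0,-0.2,0,0,0,0,0]
    - [0,-0.2,-0.1,0,0,0,0]
    - [0,-0.2,-0.2,0,0,0,0]
    - [0,-0.2,-0.3,0,0,0,0]
    - [0,-0.2,-0.4,0,0,0,0]
    - [0,-0.2,-0.45,0,0,0,0]
    - [0,-0.2,-0.45,0,0,0,0]

```text
clock: 16.0
position: [0.5487, -0.3106, 0.2548]
tool_rot: [1.99, 2.414, 0.003]
ft_force: [0.9, -0.0, 1.4]
finger_gap: 0.002
finger_force: 0.0
```

Emit:
step_arm:
  commands:
    - [0,-0.1,0,0,0,0,0]
    - [0,-0.2,0,0,0,0,0]
    - [0,-0.3,0,0,0,0,0]
    - [0,-0.3,0,0,0,0,0]
    - [0,-0.3,0,0,0,0,0]
    - [0,-0.3,0,0,0,0,0]
    - [0,-0.3,0,0,0,0,0]
    - [0,-0.3,0,0,0,0,0]
    - [0,-0.3,0,0,0,0,0]
    - [0,-0.3,0,0,0,0,0]

```text
clock: 16.83
position: [0.4574, -0.3258, 0.2479]
tool_rot: [1.998, 2.424, 0.0]
ft_force: [0.5, -1.1, -0.4]
finger_gap: -0.001
finger_force: 0.0
```

Run:
```python
from h import *
cs=vision.calibration("scene");im=vision.read_camera("scene")
hsv=cv2.cvtColor(im,cv2.COLOR_BGR2HSV)
m=((hsv[...,0]<4)|(hsv[...,0]>176))&(hsv[...,1]>190)&(hsv[...,2]>120)
ys,xs=np.nonzero(m);k=(xs>200)&(xs<270)&(ys>180)&(ys<270);print("ball",xs[k].mean(),ys[k].mean(),k.sum())
c=np.array([.5597,-.1632]);x=np.array([np.cos(.1905),np.sin(.1905)]);y=np.array([-x[1],x[0]]);L=c-.14*y
for a in(0,.5,.9,1.0):print(a,proj(cs,np.r_[L+.08*np.sin(a-.5)*x,.052+.08*np.cos(a-.5)]).round(1))
s=readout.get_state();print(s["position"],s["ft_force"])
cv2.imwrite("pics/s7.png",cv2.resize(im[100:300,180:440],(780,600),interpolation=cv2.INTER_CUBIC))
```

```text
ball 235.71428571428572 241.44285714285715 70
0 [218.8 221.5]
0.5 [226.1 229.4]
0.9 [233.2 239.2]
1.0 [235. 242.]
[ 0.45724123 -0.32584356  0.24795499] [-0.09232775  1.07735581 -0.02661843]
```

View pics/s7.png

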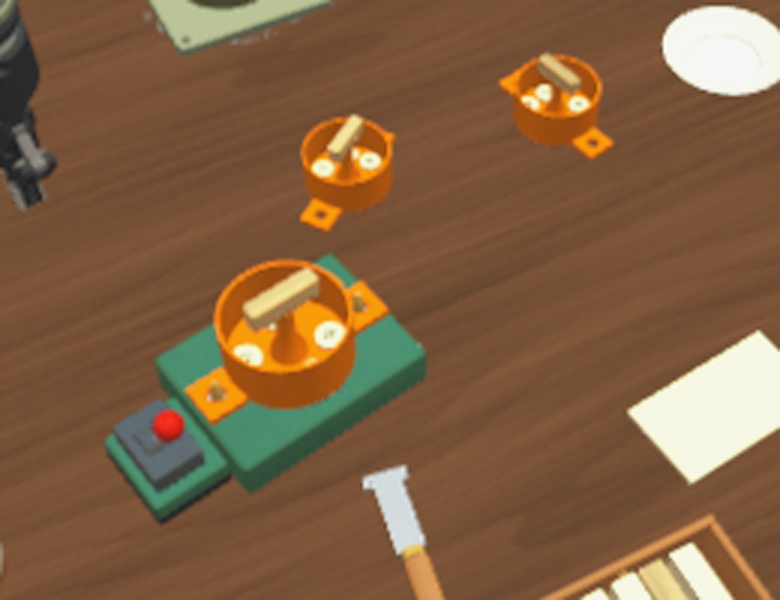

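The bowl sits on the base with both pegs through its lugs. The ball is at (235.7, 241.4), where (235.0, 242.0) is predicted for 1.0 rad. The robot is clear and the bystanders in view have not moved, so I'm handing in.

```bash
python3 -c "
from bench import robot
print(robot.finish_job())"
```

```text
the job is handed in; nothing more can be done
None
```

The job is handed in at about 17 s: the large orange bowl sits on the base with both pegs through its lugs, and the run lever is against its on stop, though no verdict came back.

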